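# Hold a preserving jar's lid down in the lid press

## Robot

A 7-joint arm with a two-finger parallel gripper is mounted at the origin on a cart in front of the work surface, level with it; the furniture and walls round the work are solid. World frame = base frame: x ahead of the robot, y to its left, z up, the work surface at z = 0. Lengths are in m, angles in rad, forces in N, time in s.
With the tool pointing down it reaches from about 0.425 to 0.875 m from the base axis. Payload 4.7 kg.
Tool frame: the origin (TCP) lies at the very end of the fingers, on their centre line; the grasp point (between the pads) lies 19 mm behind it; z points along the fingers, y is the line along which they close (so a half turn about z gives the same grasp; the last joint's range is limited). The gripper opens to 87 mm and grips with 3 to 60 N. Pads are 19 mm wide; open, the fingers measure 117 mm over their backs; the gripper's body (75 mm by 190 mm) begins 51 mm behind the grasp point.
Start: joints at [-1.104, 0.321, -0.07, 1.45, 0.023, 1.371, -0.057], TCP at [0.284, 0.585, 0.223] pointing down, gripper open.
Joint ranges: [-2.86, 2.86], [-0.3, 2.09], [-1.38, 1.24], [0.06, 2.45], [-1.56, 4.7], [0.09, 2.05], [-2.69, 2.69]. Speed limits (rad/s): [2.57, 2.57, 3.14, 3.14, 3.14, 3.14, 3.14].

## Interface

Orientations are given as a rotation vector (axis times angle).
In Python, from bench import ctrl, vision gives the robot as it stands.
- The arm moves only by the tool jog_arm, never from a script. Its argument "increments" is a list of rows, each an object of numbers: "tx", "ty", "tz": the shift along the tool's x, y, z in mm; "wx", "wy", "wz": the turn, a rotation vector about the tool's x, y, z in rad; "gripper": the opening, from 0 (shut) to 1 (fully open). In form: [{"tx": .., "ty": .., "tz": .., "wx": .., "wy": .., "wz": .., "gripper": ..}, ...]. A call has exactly 5 rows; each row is the pose to reach, as a shift and turn from the pose commanded when the call began, along the tool's axes at that moment; what a row does not reach only later rows make up. A row lasts 1/12 s, in which the tool goes at most 41.7 mm and 7.16 degrees, less where a joint would pass 70% of its speed; a pose out of reach is approached as far as the arm can. A call with a gripper value outside its range is refused whole. The fingers move at their own pace and stop on an object; "grip_force" is the grip in N (left out, the last holds). Time passes only in rows, so rows that repeat a pose let the fingers close, or fill a call up. It gives the time, the measured TCP pose, the force, the opening and the grip force at its end, in the units of the state.
- ctrl.get_state(): the state, without advancing time (a new reading comes with each control period).
- vision.get_image(name): name is "side" or "top" or "wrist"; returns a dict with "color" (400x640x3 uint8, blue, green, red), "fx", "fy", "cx", "cy" (pixels), "extrinsics" (4x4, takes a point from world to camera coordinates). Camera axes: x right, y down, z forward; pixel columns grow to the right and rows downward; lengths in m; the calibration is good to about 2 mm. A picture is of the moment at which its call begins. There is no depth.
- ctrl.close_job(): hands the job in; it is judged then, once.
Trained networks look in the newest picture that a camera, given by its name, has taken for a name from the list of things; names that differ only in an ending like _2 or _b are one class to them, and where a whole thing is asked for, a point or a joint stands for the part that bears it (a point fixed in the world has none). Each returns a list of dicts, best first, with "conf" (0 to 1); they miss things now and then, are a little off and sometimes report something else, mostly with a low value. They report only what shows in the picture. A call takes as long as a camera call.
- vision.spot_in(camera, thing): "bbox" ([left, top, right, bottom] in pixels, round what is visible of it).
The state is a dict: "time": time; "joint_positions": joint angles; "qd": joint speeds; "joint_torque": joint torques, N m; "position": TCP position; "tool_rot": TCP orientation; "ft_force": force on the tool from outside, world axes, zero at the start; "torque": the same for the moment, N m; "grip_width": opening from 0.0 (shut) to 1.0 (fully open); "grip_force": force on a finger pad.
Only numpy, scipy, OpenCV 4.12 (cv2) and the standard library are available. Lean on these libraries where they do the work, as an engineer would, in place of code of your own. Each camera call takes 0.05 s, during which the arm holds its last target. There are 200 camera calls.

## Task

The lid press on the worktop has a clicking rotary table that carries one wide jar, two slim jars and an empty holder. Turn the table clockwise (seen from above) by the square knob on its axis until the wide jar has clicked in under the plunger, before you touch the lever. Then, with the fingertips, press the sprung lever down past its first two clicks to the third, short of its end stop, and finish while still holding it there against its spring; leave the mug, the salt shaker and the tin where they are.

Things in the scene. Friction and masses are not known exactly. Their poses are not given: they have to be found in the camera images.
- press: the lid press, bare metal, fixed; its place and yaw vary (yaw up to 0.3 rad either way). Origin on the rotary table's vertical axis at worktop height. Its -y axis points from there to the press column (172 mm off the axis, top at 210 mm); its -x axis is the way the lever points, roughly to the robot; z up. Nothing but the lever is higher than 210 mm.
- turret (a joint): angle of the rotary table (rad): 0 = wide jar under the plunger; clockwise from above lowers it. Starts between 0.95 and 3.2, mostly at a click (1.57 or 3.14). Rest places (clicks) at 0, 1.57, 3.14: let go, it is pulled toward the nearest. Stops at -0.25 and 3.39. About 0.2 N m carries it over a click. White disc, radius 135 mm, top at 31 mm; four holders 95 mm from the axis; the jars are fixed in them.
- table_knob (a point): centre of the black square knob on the table's axis, 162 mm above the worktop: 32 x 32 mm across flats, 38 mm high (143 to 181 mm), on a 24 mm post. It turns with the table; the point's x and y axes are square to its flats, and at joint value 0 they lie along those of the press. Jar tops are at most 139 mm high and 70 mm or more from the axis.
- jar_lid (a point): centre of the top of the lid of the wide jar (68 mm wide, 84 mm tall, bulging glass): 119 mm above the worktop, 95 mm from the table's axis, turning with it. The two other jars are slim (41 to 45 mm wide, 100 to 104 mm tall); the fourth holder is empty.
- plunger_head (a point): the head that guides the plunger: the point on the table's side where the wide jar has to come, 95 mm from the axis toward the column, at head underside height (168 mm; the head's top is at 208 mm, radius 22 mm). The plunger's foot (52 mm wide) is at 151 mm at rest; it goes down with the lever, 31 mm to the third click, and then meets the wide jar's lid.
- lever (a joint): angle of the press lever (rad): 0 = at rest, up; grows as it is pressed down. First click 0.26, second 0.52, third 0.78, end stop 0.88. The clicks are only felt: a spring returns the lever to 0 from anywhere, with about 5 N at the pad at rest and 9 to 10 N at the third click; clicks add or take up to 2 N. Three steel studs on an arc beside the arm mark the three clicks.
- lever_arm: the lever's arm, a 12 mm steel rod with a black pad at its end. Origin on the axle, which is level along the press's y axis at x = +40, y = -172, z = 190 mm of the press. Arm slopes up toward the pad 0.45 rad from level at rest, level at lever value 0.45, down 0.33 rad at the third click. Its axes are the press's at rest and turn with it.
- lever_pad (a point): centre of the upper face of the black pad at the lever's free end, where to press: pad 50 mm along the lever, 36 mm across, 12 mm thick, its centre 130 mm from the axle, its face 6 mm above that. Height 252 mm at rest, 220 first click, 187 second, 154 third, 141 end stop; horizontal distance from the axle 114 mm at rest, 130 when level, 125 at the third click.
- mug: bystander: a mug, 92 x 127 x 95 mm, origin at the centre of its underside
- salt_shaker: bystander: a salt shaker, 44 mm wide, 90 mm tall, origin at the centre of its underside
- tomato_tin: bystander: a food tin, 57 mm wide, 72 mm tall, origin at the centre of its underside

How it is judged:
On the way, in this order (a step that is already met when the one before it is completed fails the run):
1. the table is indexed with the wide jar under the plunger (within 0.12 rad) while the lever is still up (value of joint turret between -0.12 and 0.12 rad and value of joint lever below 0.1 rad), for 0.3 s.
2. the lever is at its third click, pressed by the fingers (value of joint lever between 0.7 and 0.865 rad and contact force between the fingers and lever_arm above 2 N), for 0.2 s.
At the end, for the whole second after the job is handed in: The wide jar is under the plunger (table within 0.12 rad of its click), and the fingers hold the lever still at its third click (lever angle 0.70 to 0.865 rad, more than 2 N on it), off the end stop; mug, salt shaker and tin are within 30 mm of where they stood (all of step 2 and value of joint turret between -0.12 and 0.12 rad and velocity of joint lever between -0.1 and 0.1 rad/s and distance of each of mug, salt_shaker, tomato_tin from where it was at the start of the episode below 0.03 m); the arm keeps its last pose, push and grip.
It fails at once if the lever is pressed while the wide jar is not under the plunger (value of joint lever above 0.15 rad and (value of joint turret above 0.2 rad or value of joint turret below -0.2 rad)).
It fails at once if a bystander is pushed away (distance of any of mug, salt_shaker, tomato_tin from where it was at the start of the episode above 0.05 m).
It also fails if it takes over 64 s, if anything falls off the work surface, if the arm or the gripper's body presses on something with over 40 N, if the wrist force passes 120 N, or if a joint passes its speed limit or range.

## Working session

There is one attempt and no reset: what is moved stays moved. The work goes in short steps, Python scripts to look and compute and a tool call to move; the robot and the scene stay as the last step left them, time stands still between calls to the robot, and variables do not carry over. Pictures are saved under pics/ and viewed, at most 10 in all, crops included, and the job is handed in when it is done.

Besides the shell and the picture viewer there is one more tool, called after "Request:" as name(argument=value, ...) on one line, values as JSON. jog_arm: Moves the arm, as the interface text tells. Its arguments: {"type":"object","properties":{"increments":{"type":"array"},"grip_force":{"type":"number"}},"required":["increments"]}

```bash
ls; mkdir -p pics; cat > h.py <<'E'
import numpy as np,cv2
from bench import ctrl,vision
from scipy.spatial.transform import Rotation as R
def ray(im,u,v):
    T=np.array(im["extrinsics"]);d=T[:3,:3].T@np.array([(u-im["cx"])/im["fx"],(v-im["cy"])/im["fy"],1]);o=-T[:3,:3].T@T[:3,3];return o,d
def atz(im,u,v,z):
    o,d=ray(im,u,v);return o+d*(z-o[2])/d[2]
def proj(im,p):
    T=np.array(im["extrinsics"]);c=T[:3,:3]@np.array(p)+T[:3,3];return np.array([im["fx"]*c[0]/c[2]+im["cx"],im["fy"]*c[1]/c[2]+im["cy"]])
E
python3 - <<'E'
from h import *
for n in("top","side"):
    im=vision.get_image(n);cv2.imwrite(f"pics/{n}0.png",im["color"])
    o,d=ray(im,320,200);print(n,im["fx"],o.round(3),d.round(3))
    for t in("press","turret","table_knob","jar_lid","lever_pad","lever_arm","mug","salt_shaker","tomato_tin"):
        print(t,[(np.round(b["bbox"]).astype(int).tolist(),round(b["conf"],2)) for b in vision.spot_in(n,t)[:2]])
s=ctrl.get_state();print({k:np.round(v,3).tolist() for k,v in s.items()})
E
```

```text
pics
top 463.2594831966448 [-0.318  0.389  1.393] [ 0.535 -0.293 -0.792]
press [([281, 161, 375, 212], 0.75)]
turret [([275, 175, 322, 210], 0.91)]
table_knob [([278, 172, 324, 211], 0.57)]
jar_lid [([279, 177, 322, 211], 0.9)]
lever_pad [([277, 176, 322, 212], 0.66), ([358, 171, 373, 189], 0.54)]
lever_arm [([276, 161, 377, 211], 0.74), ([358, 171, 377, 194], 0.56)]
mug [([195, 271, 230, 303], 0.63)]
salt_shaker [([408, 181, 422, 201], 0.64), ([384, 154, 404, 173], 0.52)]
tomato_tin [([385, 154, 404, 174], 0.6)]
side 446.1460445419464 [0.546 1.088 0.856] [-0.022 -0.849 -0.528]
press [([268, 146, 356, 267], 0.59), ([270, 186, 356, 261], 0.22)]
turret [([271, 189, 356, 264], 0.97)]
table_knob [([318, 147, 354, 161], 0.73), ([269, 188, 354, 263], 0.68)]
jar_lid [([267, 189, 355, 263], 0.64), ([265, 144, 354, 263], 0.28)]
lever_pad [([268, 190, 357, 263], 0.6), ([322, 146, 356, 160], 0.46)]
lever_arm [([318, 143, 354, 160], 0.49)]
mug [([335, 305, 379, 355], 0.56)]
salt_shaker [([271, 189, 356, 261], 0.52), ([324, 159, 338, 182], 0.47)]
tomato_tin [([285, 157, 301, 183], 0.63)]
{'time': 1.0, 'joint_positions': [-1.104, 0.321, -0.07, 1.45, 0.023, 1.371, -0.057], 'qd': [0.002, -0.001, 0.0, -0.0, 0.0, -0.002, 0.002], 'joint_torque': [0.0, -49.111, -0.403, -31.278, -0.064, 0.034, 0.0], 'position': [0.284, 0.585, 0.223], 'tool_rot': [0.705, 3.061, 0.0], 'ft_force': [0.239, -0.25, 0.443], 'torque': [-0.031, 0.033, -0.019], 'grip_force': 0.0, 'grip_width': 1.002}
```

View pics/top0.png

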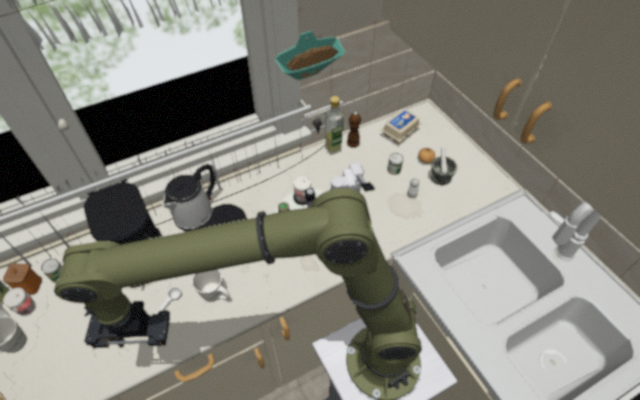

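View pics/side0.png

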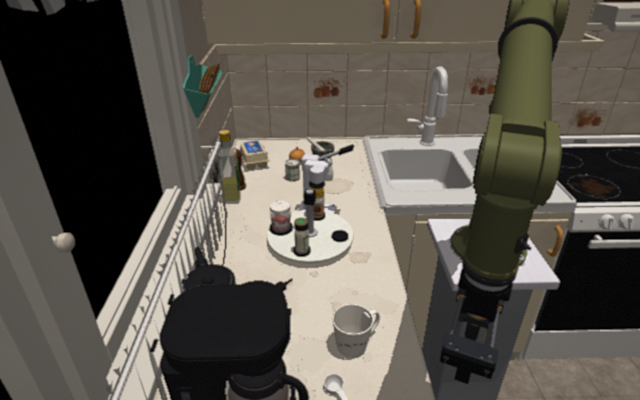

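The side view shows the press: disc around (310,236), knob about (309,198), column behind it at (316,165), lever pad at (345,150), wide jar at (280,216), empty holder at (341,236). In the top view the arm hides the press.

```bash
python3 - <<'E'
from h import *
im=vision.get_image("side")
for n,u,v,z in(("disc",311,236,.031),("knob",309,194,.181),("jar",280,207,.119),("hole",341,236,.031),("jar2",301,223,.135),("pad",345,150,.252),("headtop",316,158,.208)):
    print(n,atz(im,u,v,z).round(3))
c=im["color"][130:280,240:380];cv2.imwrite("pics/s1.png",cv2.resize(c,None,fx=4.2,fy=4,interpolation=cv2.INTER_CUBIC))
E
```

```text
disc [ 0.545 -0.028  0.031]
knob [ 0.549 -0.032  0.181]
jar [ 0.638 -0.06   0.119]
hole [ 0.452 -0.026  0.031]
jar2 [0.573 0.05  0.135]
pad [ 0.434 -0.178  0.252]
headtop [ 0.525 -0.213  0.208]
```

View pics/s1.png

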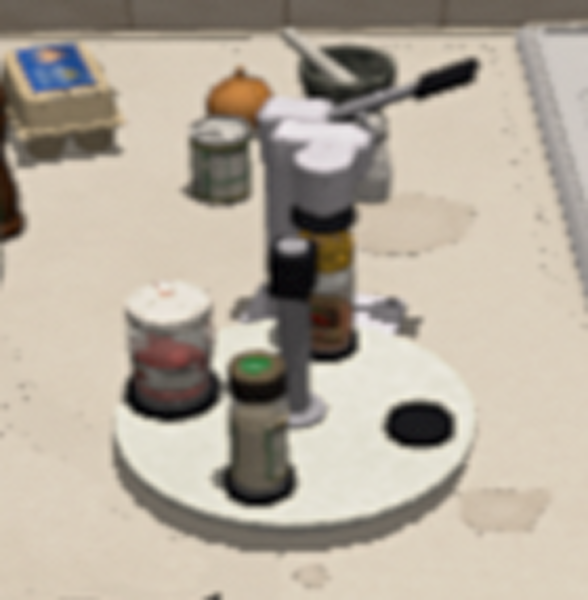

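```bash
cat >> h.py <<'E'
def togo(p,yaw_y=None,k=None):
    """tool-frame shift (mm) to p; wz options to make tool pointing down with y-axis at yaw_y mod pi"""
    s=ctrl.get_state();M=R.from_rotvec(s["tool_rot"]).as_matrix()
    print("t",(M.T@(np.array(p)-s["position"])*1000).round(1),"pos",np.round(s["position"],4),"q7",round(s["joint_positions"][6],2),"time",s["time"],"F",np.round(s["ft_force"],1))
    print("x",M[:,0].round(2),"y",M[:,1].round(2),"z",M[:,2].round(3))
    if yaw_y is not None:
        for j in range(-1,3):
            a=yaw_y+j*np.pi
            G=np.stack([np.cross([np.cos(a),np.sin(a),0],[0,0,-1]),[np.cos(a),np.sin(a),0],[0,0,-1]],1)
            print("yaw",round(a,2),"w",R.from_matrix(M.T@G).as_rotvec().round(3))
E
python3 - <<'E'
from h import *
im=vision.get_image("side")
k=atz(im,310.2,191.8,.181);print("knob",k)
for n,u,v,z in(("col",309,157.5,.21),("head",318.3,167.5,.208),("jar",280.5,203.5,.119),("hole",340.3,236,.031),("slim",301.2,222,.135),("pad",346.3,149,.252)):
    p=atz(im,u,v,z);d=(p-k)[:2];print(n,p.round(3),np.hypot(*d).round(3),np.arctan2(d[1],d[0]).round(3))
togo([k[0],k[1],.3],-0.2)
E
```

```text
knob [ 0.5453719  -0.04425628  0.181     ]
col [ 0.548 -0.213  0.21 ] 0.169 -1.558
head [ 0.519 -0.146  0.208] 0.105 -1.824
jar [ 0.638 -0.08   0.119] 0.099 -0.372
hole [ 0.454 -0.026  0.031] 0.093 2.944
slim [0.572 0.045 0.135] 0.093 1.279
pad [ 0.43  -0.185  0.252] 0.182 -2.259
t [-509.7 -451.3  -77.4] pos [0.2844 0.5845 0.2226] q7 -0.06 time 1.1 F [ 0.4 -0.  -0.2]
x [-0.9   0.44 -0.  ] y [0.44 0.9  0.  ] z [ 0.  0. -1.]
yaw -3.34 w [ 0.     0.    -1.824]
yaw -0.2 w [ 0.    -0.     1.318]
yaw 2.94 w [ 0.     0.    -1.824]
yaw 6.08 w [ 0.    -0.     1.318]
```

Request:
jog_arm(increments=[{"tx":-10,"ty":-10,"tz":-40},{"tx":-35,"ty":-30,"tz":-70},{"tx":-60,"ty":-55,"tz":-80},{"tx":-88,"ty":-80,"tz":-80},{"tx":-115,"ty":-104,"tz":-80}])

```text
validation failed for argument at $.in...
```

Request:
jog_arm(increments=[{"tx":-30,"ty":-26,"wz":-0.04},{"tx":-60,"ty":-52,"wz":-0.08},{"tx":-90,"ty":-79,"wz":-0.12},{"tx":-119,"ty":-105,"wz":-0.16},{"tx":-149,"ty":-131,"wz":-0.18}])

```text
validation failed for argument at $.in...
```

```bash
python3 - <<'E'
from h import *
togo([.545,-.044,.3],1.30)
E
```

```text
t [-509.3 -451.2  -77.4] pos [0.2844 0.5845 0.2226] q7 -0.06 time 1.1 F [ 0.4 -0.  -0.2]
x [-0.9   0.44 -0.  ] y [0.44 0.9  0.  ] z [ 0.  0. -1.]
yaw -1.84 w [ 0.   -0.    2.96]
yaw 1.3 w [ 0.     0.    -0.182]
yaw 4.44 w [ 0.   -0.    2.96]
yaw 7.58 w [ 0.     0.    -0.182]
```

All fields are probably required.

Request:
jog_arm(increments=[{"tx":-10,"ty":-10,"tz":-38,"wx":0,"wy":0,"wz":0,"gripper":1},{"tx":-35,"ty":-30,"tz":-65,"wx":0,"wy":0,"wz":0,"gripper":1},{"tx":-60,"ty":-55,"tz":-80,"wx":0,"wy":0,"wz":0,"gripper":1},{"tx":-88,"ty":-80,"tz":-80,"wx":0,"wy":0,"wz":0,"gripper":1},{"tx":-115,"ty":-104,"tz":-80,"wx":0,"wy":0,"wz":0,"gripper":1}])

```text
time: 1.52
position: [0.3431, 0.4397, 0.3044]
tool_rot: [0.704, 3.06, 0.005]
ft_force: [0.1, -0.4, -0.1]
grip_width: 0.995
grip_force: 0.0
```

Request:
jog_arm(increments=[{"tx":-30,"ty":-26,"tz":0,"wx":0,"wy":0,"wz":-0.04,"gripper":1},{"tx":-60,"ty":-52,"tz":0,"wx":0,"wy":0,"wz":-0.08,"gripper":1},{"tx":-90,"ty":-79,"tz":0,"wx":0,"wy":0,"wz":-0.12,"gripper":1},{"tx":-119,"ty":-105,"tz":0,"wx":0,"wy":0,"wz":-0.16,"gripper":1},{"tx":-149,"ty":-131,"tz":0,"wx":0,"wy":0,"wz":-0.18,"gripper":1}])

```text
time: 1.93
position: [0.4193, 0.2558, 0.3029]
tool_rot: [0.424, 3.112, 0.001]
ft_force: [-0.0, 0.0, 0.2]
grip_width: 1.005
grip_force: 0.0
```

```bash
python3 - <<'E'
from h import *
togo([.545,-.044,.3],1.30)
E
```

```text
t [-201.3 -255.3    2.8] pos [0.4193 0.2558 0.3029] q7 0.69 time 1.9333 F [-0.   0.   0.2]
x [-0.96  0.27 -0.  ] y [0.27 0.96 0.  ] z [ 0.001  0.001 -1.   ]
yaw -1.84 w [-1.000e-03  2.000e-03 -3.141e+00]
yaw 1.3 w [0.001 0.    0.   ]
yaw 4.44 w [-1.000e-03  2.000e-03 -3.141e+00]
yaw 7.58 w [0.001 0.    0.   ]
```

Request:
jog_arm(increments=[{"tx":-24,"ty":-30,"tz":0,"wx":0,"wy":0,"wz":0,"gripper":1},{"tx":-48,"ty":-60,"tz":0,"wx":0,"wy":0,"wz":0,"gripper":1},{"tx":-72,"ty":-91,"tz":0,"wx":0,"wy":0,"wz":0,"gripper":1},{"tx":-96,"ty":-122,"tz":0,"wx":0,"wy":0,"wz":0,"gripper":1},{"tx":-120,"ty":-152,"tz":0,"wx":0,"wy":0,"wz":0,"gripper":1}])

```text
time: 2.35
position: [0.4939, 0.0769, 0.303]
tool_rot: [0.427, 3.111, 0.001]
ft_force: [0.9, 0.6, 0.1]
grip_width: 1.004
grip_force: 0.0
```

Request:
jog_arm(increments=[{"tx":-22,"ty":-28,"tz":0,"wx":0,"wy":0,"wz":0,"gripper":1},{"tx":-44,"ty":-56,"tz":0,"wx":0,"wy":0,"wz":0,"gripper":1},{"tx":-65,"ty":-82,"tz":0,"wx":0,"wy":0,"wz":0,"gripper":1},{"tx":-81,"ty":-103,"tz":0,"wx":0,"wy":0,"wz":0,"gripper":1},{"tx":-81,"ty":-103,"tz":0,"wx":0,"wy":0,"wz":0,"gripper":1}])

```text
time: 2.77
position: [0.5446, -0.0493, 0.3028]
tool_rot: [0.442, 3.109, -0.006]
ft_force: [-0.7, -1.0, 0.2]
grip_width: 1.001
grip_force: 0.0
```

```bash
python3 - <<'E'
from h import *
togo([.545,-.044,.3],1.30)
im=vision.get_image("wrist");cv2.imwrite("pics/w1.png",im["color"])
o,d=ray(im,320,200);print(o,d,proj(im,[.545,-.044,.181]))
for t in("table_knob","jar_lid","lever_pad","turret"):
        print(t,[(np.round(b["bbox"]).astype(int).tolist(),round(b["conf"],2)) for b in vision.spot_in("wrist",t)[:2]])
E
```

```text
t [1.1 5.2 2.8] pos [ 0.5446 -0.0493  0.3028] q7 1.36 time 2.7667 F [-0.7 -1.   0.2]
x [-0.96  0.28 -0.  ] y [ 0.28  0.96 -0.  ] z [ 0.001 -0.004 -1.   ]
yaw -1.84 w [3.00e-03 5.00e-03 3.13e+00]
yaw 1.3 w [-0.003  0.002 -0.012]
yaw 4.44 w [3.00e-03 5.00e-03 3.13e+00]
yaw 7.58 w [-0.003  0.002 -0.012]
[ 0.48169486 -0.03059105  0.46450314] [ 0.2267337  -0.08520135 -0.97034908] [330.89240553 193.74887054]
table_knob [([233, 72, 437, 288], 0.62), ([584, 0, 638, 46], 0.39)]
jar_lid [([233, 72, 439, 289], 0.58), ([5, 185, 75, 224], 0.16)]
lever_pad [([25, 83, 146, 222], 0.74)]
turret [([237, 75, 437, 289], 0.92), ([29, 84, 143, 223], 0.51)]
```

View pics/w1.png

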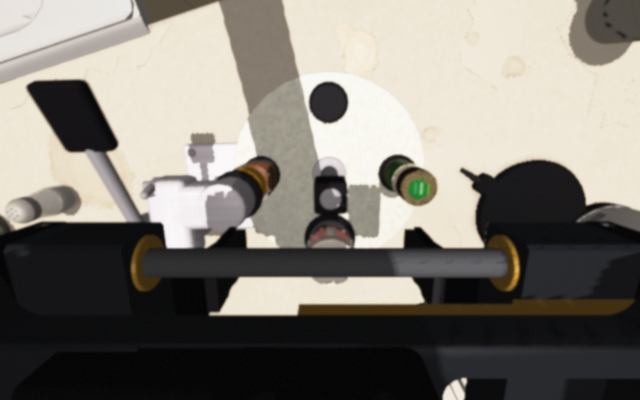

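The wrist view shows the knob top at about (331,196), square to the picture, the hole at (328,103), the head top at (225,205) and the lever pad centred at (73,116).

```bash
python3 - <<'E'
from h import *
im=vision.get_image("wrist")
k=atz(im,331,196,.181);print("knob",k)
g=cv2.cvtColor(im["color"],cv2.COLOR_BGR2GRAY)
b=((g[60:170,10:160]<45)*255).astype(np.uint8);cs,_=cv2.findContours(b,cv2.RETR_EXTERNAL,cv2.CHAIN_APPROX_NONE);c=max(cs,key=cv2.contourArea)+np.array([10,60])
print("padrect",cv2.minAreaRect(c),cv2.contourArea(c))
m=cv2.moments(c);pu,pv=m["m10"]/m["m00"],m["m01"]/m["m00"]
for n,u,v,z in(("head",225,205,.208),("hole",328,103,.031),("pad",pu,pv,.252)):
    p=atz(im,u,v,z);d=(p-k)[:2];print(n,p.round(3),np.hypot(*d).round(3),np.arctan2(d[1],d[0]).round(3))
for y in(-.2,-.25,-.3):
  c,s=np.cos(y),np.sin(y);A=np.array([[c,-s],[s,c]])
  print(y,"pad0",k[:2]+A@[-.074,-.172],"pad3",k[:2]+A@[-.085,-.172])
togo([k[0],k[1],.15],1.30)
E
```

```text
knob [ 0.54585159 -0.0348899   0.181     ]
padrect ((61.843505859375, 116.63142395019531), (99.87875366210938, 52.339046478271484), 56.689369201660156) 3880.5
head [ 0.523 -0.123  0.208] 0.091 -1.825
hole [ 0.457 -0.012  0.031] 0.092 2.886
pad [ 0.43  -0.19   0.252] 0.193 -2.212
-0.2 pad0 [ 0.43915554 -0.18875982] pad3 [ 0.42837481 -0.18657446]
-0.25 pad0 [ 0.43159859 -0.18323494] pad3 [ 0.42094056 -0.1805135 ]
-0.3 pad0 [ 0.42432722 -0.17733928] pad3 [ 0.41381852 -0.17408856]
t [ -0.6   5.7 152.6] pos [ 0.5437 -0.0403  0.3026] q7 1.36 time 3.0667 F [ 0.  -0.   0.4]
x [-0.96  0.27  0.  ] y [0.27 0.96 0.  ] z [ 0.     0.001 -1.   ]
yaw -1.84 w [ 0.000e+00  1.000e-03 -3.141e+00]
yaw 1.3 w [ 0.001 -0.     0.001]
yaw 4.44 w [ 0.000e+00  1.000e-03 -3.141e+00]
yaw 7.58 w [ 0.001 -0.     0.001]
```

Request:
jog_arm(increments=[{"tx":-1,"ty":-4,"tz":35,"wx":0,"wy":0,"wz":-0.012,"gripper":1},{"tx":-1,"ty":-4,"tz":75,"wx":0,"wy":0,"wz":-0.012,"gripper":1},{"tx":-1,"ty":-4,"tz":115,"wx":0,"wy":0,"wz":-0.012,"gripper":1},{"tx":-1,"ty":-4,"tz":140,"wx":0,"wy":0,"wz":-0.012,"gripper":1},{"tx":-1,"ty":-4,"tz":152,"wx":0,"wy":0,"wz":-0.012,"gripper":1}])

```text
time: 3.48
position: [0.541, -0.0446, 0.1467]
tool_rot: [-0.404, -3.109, 0.001]
ft_force: [0.4, 0.3, -0.1]
grip_width: 1.002
grip_force: 0.0
```

Request:
jog_arm(increments=[{"tx":0,"ty":0,"tz":0,"wx":0,"wy":0,"wz":0,"gripper":0.45},{"tx":0,"ty":0,"tz":0,"wx":0,"wy":0,"wz":0,"gripper":0.3},{"tx":0,"ty":0,"tz":0,"wx":0,"wy":0,"wz":0,"gripper":0.3},{"tx":0,"ty":0,"tz":0,"wx":0,"wy":0,"wz":0,"gripper":0.3},{"tx":0,"ty":0,"tz":0,"wx":0,"wy":0,"wz":0,"gripper":0.3}], grip_force=25)

```text
time: 3.9
position: [0.545, -0.0461, 0.1524]
tool_rot: [0.408, 3.112, 0.001]
ft_force: [0.7, -0.1, -1.1]
grip_width: 0.708
grip_force: 0.0
```

Still closing.

Request:
jog_arm(increments=[{"tx":0,"ty":0,"tz":0,"wx":0,"wy":0,"wz":0,"gripper":0.3},{"tx":0,"ty":0,"tz":0,"wx":0,"wy":0,"wz":0,"gripper":0.3},{"tx":0,"ty":0,"tz":0,"wx":0,"wy":0,"wz":0,"gripper":0.3},{"tx":0,"ty":0,"tz":0,"wx":0,"wy":0,"wz":0,"gripper":0.3},{"tx":0,"ty":0,"tz":0,"wx":0,"wy":0,"wz":0,"gripper":0.3}], grip_force=25)

```text
time: 4.32
position: [0.544, -0.045, 0.1507]
tool_rot: [0.407, 3.115, 0.003]
ft_force: [0.3, 2.7, 0.7]
grip_width: 0.368
grip_force: 25.0
```

Request:
jog_arm(increments=[{"tx":0,"ty":0,"tz":0,"wx":0,"wy":0,"wz":0,"gripper":0.25},{"tx":0,"ty":0,"tz":0,"wx":0,"wy":0,"wz":0,"gripper":0.25},{"tx":0,"ty":0,"tz":0,"wx":0,"wy":0,"wz":0,"gripper":0.25},{"tx":0,"ty":0,"tz":0,"wx":0,"wy":0,"wz":0,"gripper":0.25},{"tx":0,"ty":0,"tz":0,"wx":0,"wy":0,"wz":0,"gripper":0.25}], grip_force=25)

```text
time: 4.73
position: [0.544, -0.045, 0.1507]
tool_rot: [0.407, 3.115, 0.002]
ft_force: [1.2, 5.6, -0.6]
grip_width: 0.367
grip_force: 25.0
```

Request:
jog_arm(increments=[{"tx":0,"ty":0,"tz":0,"wx":0,"wy":0,"wz":0.08,"gripper":0.25},{"tx":0,"ty":0,"tz":0,"wx":0,"wy":0,"wz":0.18,"gripper":0.25},{"tx":0,"ty":0,"tz":0,"wx":0,"wy":0,"wz":0.28,"gripper":0.25},{"tx":0,"ty":0,"tz":0,"wx":0,"wy":0,"wz":0.38,"gripper":0.25},{"tx":0,"ty":0,"tz":0,"wx":0,"wy":0,"wz":0.48,"gripper":0.25}], grip_force=50)

```text
time: 5.15
position: [0.5452, -0.043, 0.1507]
tool_rot: [1.139, 2.926, 0.006]
ft_force: [5.4, 9.3, -3.0]
grip_width: 0.364
grip_force: 50.0
```

Request:
jog_arm(increments=[{"tx":0,"ty":0,"tz":0,"wx":0,"wy":0,"wz":0.1,"gripper":0.25},{"tx":0,"ty":0,"tz":0,"wx":0,"wy":0,"wz":0.2,"gripper":0.25},{"tx":0,"ty":0,"tz":0,"wx":0,"wy":0,"wz":0.3,"gripper":0.25},{"tx":0,"ty":0,"tz":0,"wx":0,"wy":0,"wz":0.4,"gripper":0.25},{"tx":0,"ty":0,"tz":0,"wx":0,"wy":0,"wz":0.5,"gripper":0.25}], grip_force=50)

```text
time: 5.57
position: [0.5473, -0.0416, 0.1507]
tool_rot: [1.825, 2.552, 0.011]
ft_force: [13.9, 9.9, -8.0]
grip_width: 0.361
grip_force: 50.2
```

Request:
jog_arm(increments=[{"tx":0,"ty":0,"tz":0,"wx":0,"wy":0,"wz":0.1,"gripper":0.25},{"tx":0,"ty":0,"tz":0,"wx":0,"wy":0,"wz":0.2,"gripper":0.25},{"tx":0,"ty":0,"tz":0,"wx":0,"wy":0,"wz":0.3,"gripper":0.25},{"tx":0,"ty":0,"tz":0,"wx":0,"wy":0,"wz":0.4,"gripper":0.25},{"tx":0,"ty":0,"tz":0,"wx":0,"wy":0,"wz":0.5,"gripper":0.25}], grip_force=50)

```text
time: 5.98
position: [0.5498, -0.0415, 0.1507]
tool_rot: [2.398, 2.02, 0.018]
ft_force: [23.4, 9.9, -14.6]
grip_width: 0.364
grip_force: 50.4
```

```bash
python3 - <<'E'
from h import *
togo([.544,-.045,.15],-.257)
im=vision.get_image("side");c=im["color"][130:280,240:380];cv2.imwrite("pics/s2.png",cv2.resize(c,None,fx=4,fy=4,interpolation=cv2.INTER_CUBIC))
E
```

```text
t [-4.4 -5.1  0.6] pos [ 0.5498 -0.0415  0.1507] q7 -0.04 time 5.9833 F [ 23.4   9.9 -14.6]
x [0.17 0.99 0.01] y [ 0.99 -0.17  0.01] z [ 0.013  0.003 -1.   ]
yaw -3.4 w [ 0.009  0.018 -3.055]
yaw -0.26 w [ 0.012 -0.006  0.086]
yaw 2.88 w [ 0.009  0.018 -3.055]
yaw 6.03 w [ 0.012 -0.006  0.086]
```

View pics/s2.png

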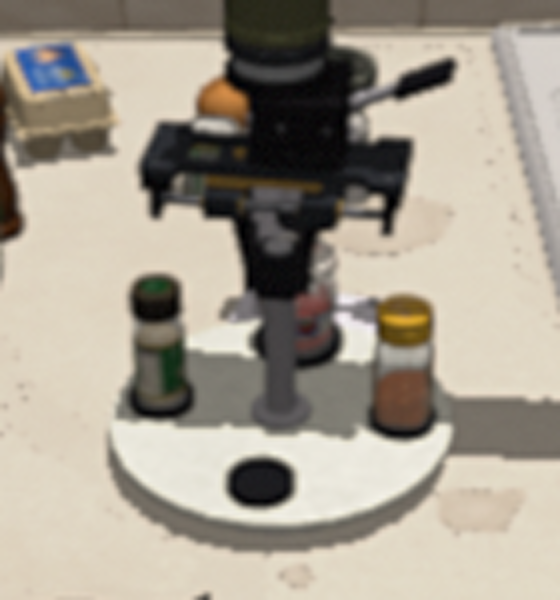

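The table has turned: the wide jar is behind, under the head, and the hole is in front (262,480). The grip is pulling sideways by 25 N, so I ease it while finishing the turn.

Request:
jog_arm(increments=[{"tx":2,"ty":2,"tz":0,"wx":0,"wy":0,"wz":0.05,"gripper":0.25},{"tx":4,"ty":5,"tz":0,"wx":0,"wy":0,"wz":0.08,"gripper":0.25},{"tx":4,"ty":5,"tz":0,"wx":0,"wy":0,"wz":0.08,"gripper":0.25},{"tx":4,"ty":5,"tz":0,"wx":0,"wy":0,"wz":0.08,"gripper":0.25},{"tx":4,"ty":5,"tz":0,"wx":0,"wy":0,"wz":0.08,"gripper":0.25}], grip_force=25)

```text
time: 6.45
position: [0.55, -0.0417, 0.1506]
tool_rot: [-2.479, -1.929, -0.004]
ft_force: [2.5, 5.4, -1.0]
grip_width: 0.365
grip_force: 25.0
```

Request:
jog_arm(increments=[{"tx":0,"ty":0,"tz":0,"wx":0,"wy":0,"wz":0,"gripper":0.6},{"tx":0,"ty":0,"tz":0,"wx":0,"wy":0,"wz":0,"gripper":0.9},{"tx":0,"ty":0,"tz":0,"wx":0,"wy":0,"wz":0,"gripper":0.9},{"tx":0,"ty":0,"tz":0,"wx":0,"wy":0,"wz":0,"gripper":0.9},{"tx":0,"ty":0,"tz":0,"wx":0,"wy":0,"wz":0,"gripper":0.9}])

```text
time: 6.87
position: [0.5491, -0.044, 0.1505]
tool_rot: [2.482, 1.926, -0.001]
ft_force: [-0.5, 0.2, -0.5]
grip_width: 0.662
grip_force: 0.0
```

Request:
jog_arm(increments=[{"tx":0,"ty":0,"tz":-25,"wx":0,"wy":0,"wz":0,"gripper":0.8},{"tx":0,"ty":0,"tz":-60,"wx":0,"wy":0,"wz":0,"gripper":0.8},{"tx":0,"ty":0,"tz":-100,"wx":0,"wy":0,"wz":0,"gripper":0.5},{"tx":0,"ty":0,"tz":-135,"wx":0,"wy":0,"wz":0,"gripper":0.2},{"tx":0,"ty":0,"tz":-155,"wx":0,"wy":0,"wz":0,"gripper":0}])

```text
time: 7.28
position: [0.5505, -0.0439, 0.31]
tool_rot: [2.479, 1.925, 0.007]
ft_force: [1.6, -0.0, 0.5]
grip_width: 0.652
grip_force: 0.0
```

Request:
jog_arm(increments=[{"tx":0,"ty":0,"tz":0,"wx":0,"wy":0,"wz":0,"gripper":0},{"tx":0,"ty":0,"tz":0,"wx":0,"wy":0,"wz":0,"gripper":0},{"tx":0,"ty":0,"tz":0,"wx":0,"wy":0,"wz":0,"gripper":0},{"tx":0,"ty":0,"tz":0,"wx":0,"wy":0,"wz":0,"gripper":0},{"tx":0,"ty":0,"tz":0,"wx":0,"wy":0,"wz":0,"gripper":0}], grip_force=20)

```text
time: 7.7
position: [0.5486, -0.043, 0.304]
tool_rot: [-2.48, -1.926, 0.004]
ft_force: [0.4, -0.9, -1.0]
grip_width: 0.279
grip_force: 0.0
```

```bash
python3 - <<'E'
from h import *
togo([.425,-.187,.30],-.257)
im=vision.get_image("wrist");cv2.imwrite("pics/w2.png",im["color"]);print(im["extrinsics"])
ims=vision.get_image("side")
print(proj(im,[.433,-.189,.252]),proj(im,[.549,-.043,.181]))
c=ims["color"][130:280,240:380];cv2.imwrite("pics/s3.png",cv2.resize(c,None,fx=4,fy=4,interpolation=cv2.INTER_CUBIC))
E
```

```text
t [-170.1  -84.1    4.4] pos [ 0.5486 -0.043   0.304 ] q7 -0.17 time 7.7 F [ 0.4 -0.9 -1. ]
x [ 0.25  0.97 -0.  ] y [ 0.97 -0.25 -0.  ] z [-0.003 -0.    -1.   ]
yaw -3.4 w [-2.000e-03 -4.000e-03 -3.135e+00]
yaw -0.26 w [-0.002  0.001  0.007]
yaw 2.88 w [-2.000e-03 -4.000e-03 -3.135e+00]
yaw 6.03 w [-0.002  0.001  0.007]
[[ 0.96869376 -0.24824819 -0.00228742 -0.54186477]
 [-0.24024788 -0.93971773  0.24333421  0.04191734]
 [-0.06255681 -0.23516679 -0.96993981  0.49204342]
 [ 0.          0.          0.          1.        ]]
[235.48877    408.48874887] [324.97977584 195.13338843]
```

View pics/w2.png

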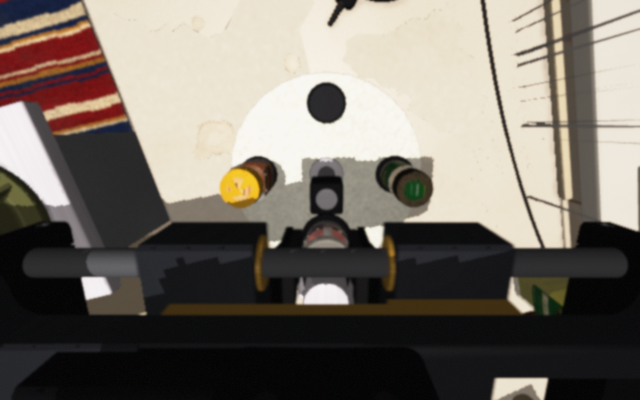

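View pics/s3.png

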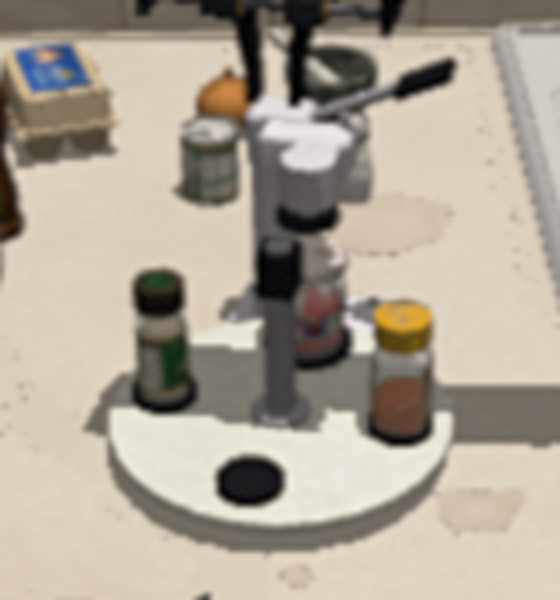

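The wrist view shows the hole (326,103), knob (326,199) and head (326,292) in one line, so the table has clicked in. Next is the lever pad.

Request:
jog_arm(increments=[{"tx":-30,"ty":-15,"tz":0,"wx":0,"wy":0,"wz":0,"gripper":0},{"tx":-65,"ty":-32,"tz":0,"wx":0,"wy":0,"wz":0,"gripper":0},{"tx":-100,"ty":-50,"tz":0,"wx":0,"wy":0,"wz":0,"gripper":0},{"tx":-135,"ty":-67,"tz":0,"wx":0,"wy":0,"wz":0,"gripper":0},{"tx":-170,"ty":-84,"tz":0,"wx":0,"wy":0,"wz":0,"gripper":0}])

```text
time: 8.22
position: [0.4243, -0.1882, 0.305]
tool_rot: [-2.48, -1.927, 0.001]
ft_force: [0.1, -0.7, 0.5]
grip_width: 0.007
grip_force: 0.0
```

Request:
jog_arm(increments=[{"tx":0,"ty":0,"tz":10,"wx":0,"wy":0,"wz":0,"gripper":0},{"tx":0,"ty":0,"tz":20,"wx":0,"wy":0,"wz":0,"gripper":0},{"tx":0,"ty":0,"tz":30,"wx":0,"wy":0,"wz":0,"gripper":0},{"tx":0,"ty":0,"tz":30,"wx":0,"wy":0,"wz":0,"gripper":0},{"tx":0,"ty":0,"tz":30,"wx":0,"wy":0,"wz":0,"gripper":0}])

```text
time: 8.63
position: [0.4261, -0.1856, 0.2745]
tool_rot: [-2.478, -1.929, 0.004]
ft_force: [-0.5, -1.1, -0.1]
grip_width: 0.003
grip_force: 0.0
```

```bash
python3 - <<'E'
from h import *
togo([.425,-.187,.27],-.257)
a=vision.get_image("side")["color"][110:200,270:390];b=vision.get_image("wrist")["color"]
t=vision.get_image("top")["color"][130:250,280:440]
a=cv2.resize(a,(400,300),interpolation=3);t=cv2.resize(t,(400,300),interpolation=3);b=cv2.resize(b,(400,300),interpolation=3)
cv2.imwrite("pics/c1.png",np.vstack([np.hstack([a,t]),np.hstack([b,b*0])]))
E
```

```text
t [-1.6 -0.7  4.5] pos [ 0.4261 -0.1856  0.2745] q7 -0.0 time 8.6333 F [-0.5 -1.1 -0.1]
x [ 0.25  0.97 -0.  ] y [ 0.97 -0.25 -0.  ] z [-0.002 -0.001 -1.   ]
yaw -3.4 w [-2.000e-03 -4.000e-03 -3.132e+00]
yaw -0.26 w [-0.002  0.001  0.009]
yaw 2.88 w [-2.000e-03 -4.000e-03 -3.132e+00]
yaw 6.03 w [-0.002  0.001  0.009]
```

View pics/c1.png

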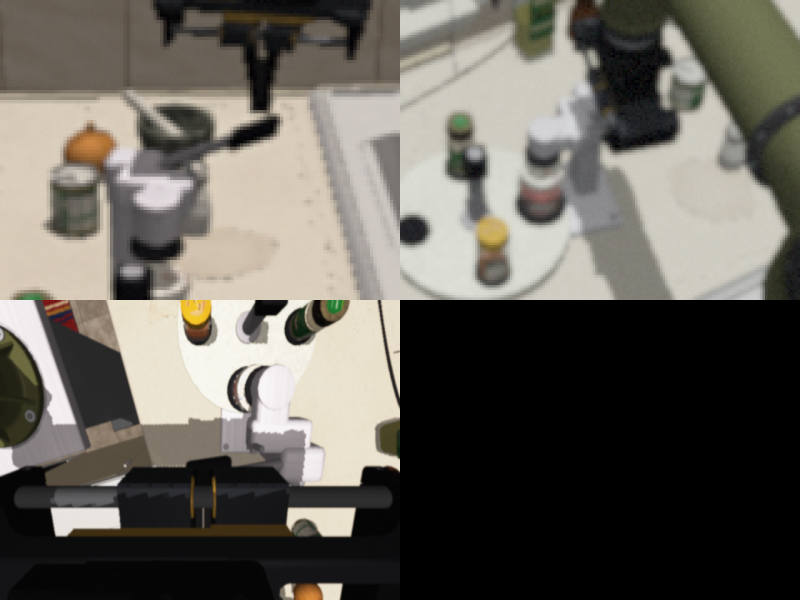

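The fingertips sit above the pad (side crop, tips (260,110), pad centre (255,130)), and the top view shows the wide jar under the plunger. Pressing.

Request:
jog_arm(increments=[{"tx":0,"ty":0,"tz":8,"wx":0,"wy":0,"wz":0,"gripper":0},{"tx":0,"ty":0,"tz":16,"wx":0,"wy":0,"wz":0,"gripper":0},{"tx":0,"ty":0,"tz":24,"wx":0,"wy":0,"wz":0,"gripper":0},{"tx":0,"ty":0,"tz":32,"wx":0,"wy":0,"wz":0,"gripper":0},{"tx":0,"ty":0,"tz":40,"wx":0,"wy":0,"wz":0,"gripper":0}])

```text
time: 9.2
position: [0.4259, -0.1869, 0.2354]
tool_rot: [-2.481, -1.927, -0.001]
ft_force: [-1.9, 1.5, 6.1]
grip_width: 0.002
grip_force: 1.9
```

Request:
jog_arm(increments=[{"tx":0,"ty":0,"tz":8,"wx":0,"wy":0,"wz":0,"gripper":0},{"tx":0,"ty":0,"tz":16,"wx":0,"wy":0,"wz":0,"gripper":0},{"tx":0,"ty":0,"tz":24,"wx":0,"wy":0,"wz":0,"gripper":0},{"tx":0,"ty":0,"tz":32,"wx":0,"wy":0,"wz":0,"gripper":0},{"tx":0,"ty":0,"tz":40,"wx":0,"wy":0,"wz":0,"gripper":0}])

```text
time: 9.62
position: [0.4248, -0.1867, 0.1947]
tool_rot: [-2.479, -1.926, 0.002]
ft_force: [-3.7, 1.7, 5.5]
grip_width: 0.003
grip_force: 2.9
```

Request:
jog_arm(increments=[{"tx":0,"ty":0,"tz":8,"wx":0,"wy":0,"wz":0,"gripper":0},{"tx":0,"ty":0,"tz":16,"wx":0,"wy":0,"wz":0,"gripper":0},{"tx":0,"ty":0,"tz":24,"wx":0,"wy":0,"wz":0,"gripper":0},{"tx":0,"ty":0,"tz":30,"wx":0,"wy":0,"wz":0,"gripper":0},{"tx":0,"ty":0,"tz":34,"wx":0,"wy":0,"wz":0,"gripper":0}])

```text
time: 10.03
position: [0.4278, -0.1875, 0.1619]
tool_rot: [2.478, 1.925, 0.004]
ft_force: [1.6, 0.1, 8.3]
grip_width: 0.004
grip_force: 3.8
```

Request:
jog_arm(increments=[{"tx":0,"ty":0,"tz":1,"wx":0,"wy":0,"wz":0,"gripper":0},{"tx":0,"ty":0,"tz":2,"wx":0,"wy":0,"wz":0,"gripper":0},{"tx":0,"ty":0,"tz":3,"wx":0,"wy":0,"wz":0,"gripper":0},{"tx":0,"ty":0,"tz":3,"wx":0,"wy":0,"wz":0,"gripper":0},{"tx":0,"ty":0,"tz":3,"wx":0,"wy":0,"wz":0,"gripper":0}])

```text
time: 10.45
position: [0.4282, -0.1876, 0.1598]
tool_rot: [2.478, 1.925, 0.005]
ft_force: [1.8, 0.2, 9.0]
grip_width: 0.007
grip_force: 4.0
```

```bash
python3 - <<'E'
from h import *
togo([.425,-.187,.155],-.257)
a=vision.get_image("side")["color"][120:220,270:390]
t=vision.get_image("top")["color"][130:250,280:440]
cv2.imwrite("pics/c2.png",np.hstack([cv2.resize(a,(480,400),interpolation=3),cv2.resize(t,(320,400),interpolation=3)]))
togo([.425,-.187,.155])
E
```

```text
t [-0.2 -3.3  4.7] pos [ 0.4282 -0.1876  0.1598] q7 0.06 time 10.45 F [1.8 0.2 9. ]
x [0.25 0.97 0.  ] y [ 0.97 -0.25  0.01] z [ 0.005 -0.001 -1.   ]
yaw -3.4 w [ 0.     0.008 -3.134]
yaw -0.26 w [ 0.005 -0.     0.007]
yaw 2.88 w [ 0.     0.008 -3.134]
yaw 6.03 w [ 0.005 -0.     0.007]
t [-0.2 -3.3  4.8] pos [ 0.4282 -0.1876  0.1598] q7 0.06 time 10.55 F [1.9 0.  8.5]
x [0.25 0.97 0.  ] y [ 0.97 -0.25  0.01] z [ 0.005 -0.001 -1.   ]
```

View pics/c2.png

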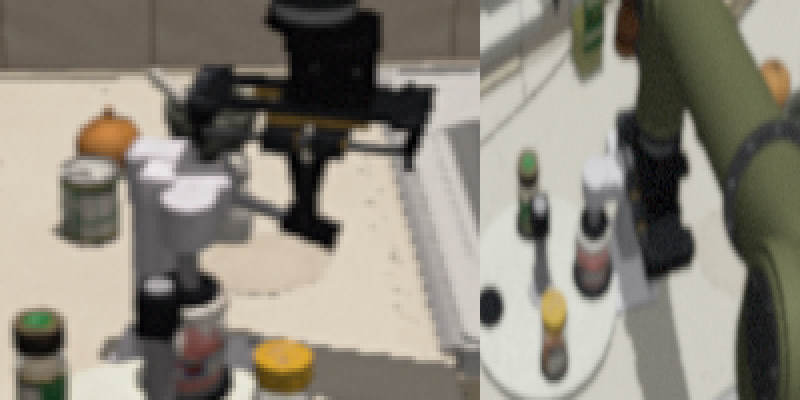

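The pad is under the fingertips, the lever slopes down to (320,235) and the plunger foot is on the wide jar's lid. I'll go 2 mm further to centre it on the third click.

Request:
jog_arm(increments=[{"tx":0,"ty":0,"tz":1,"wx":0,"wy":0,"wz":0,"gripper":0},{"tx":0,"ty":0,"tz":2,"wx":0,"wy":0,"wz":0,"gripper":0},{"tx":0,"ty":0,"tz":2,"wx":0,"wy":0,"wz":0,"gripper":0},{"tx":0,"ty":0,"tz":2,"wx":0,"wy":0,"wz":0,"gripper":0},{"tx":0,"ty":0,"tz":2,"wx":0,"wy":0,"wz":0,"gripper":0}])

```text
time: 10.97
position: [0.4286, -0.1877, 0.1581]
tool_rot: [2.477, 1.924, 0.007]
ft_force: [1.4, -0.5, 10.3]
grip_width: 0.006
grip_force: 4.4
```

```bash
python3 - <<'E'
from h import *
im=vision.get_image("side")
k=np.array([.548,-.043])
y=-.257;c,s=np.cos(y),np.sin(y);A=np.array([[c,-s],[s,c]])
ax=k+A@[.04,-.172]
print("TCP press-x from axle",(A.T@(np.array(ctrl.get_state()["position"])[:2]-ax)).round(4))
# predicted pixel of pad outer-end top corner/edge and lower edge for lever values
for q in(.6,.7,.78,.87):
    a=.45-q
    for L,h in((155,6),(155,-6)):
        r=(L*np.cos(a)-h*np.sin(a))/1000;z=.19+(L*np.sin(a)+h*np.cos(a))/1000
        w=ax+A@[-r,0];print(q,h,proj(im,[*w,z]).round(1),end=" ")
    print()
g=cv2.cvtColor(im["color"],cv2.COLOR_BGR2GRAY);print(g[170:188,342:360])
togo([.428,-.1876,.157])
E
```

```text
TCP press-x from axle [-0.1187  0.0017]
0.6 6 [356.8 171.7] 0.6 -6 [356.1 174.9] 
0.7 6 [355.9 175.8] 0.7 -6 [354.8 178.8] 
0.78 6 [354.8 178.9] 0.78 -6 [353.5 181.8] 
0.87 6 [353.2 182.3] 0.87 -6 [351.6 185. ] 
[[176 103  34  11  12   6  42 118 184 209 209 209 209 208 208 207 208 209]
 [119  65  20  14  13   9  53 136 199 214 211 209 209 209 209 208 207 209]
 [ 51  21   9  13  14   7  59 145 209 216 212 211 210 211 211 210 209 210]
 [ 20   4  10  13  14   8  57 139 199 210 210 213 211 211 211 210 210 210]
 [ 12   9  13  16  16  10  32  87 136 160 183 203 211 212 211 210 210 210]
 [ 10   9  12  15  13  11   9  31  59  85 114 150 182 205 212 211 210 210]
 [  4  10  11  15  14  10   8   8  15  25  44  77 124 176 209 213 212 212]
 [  7   9   9  10  12  14  12  14   9   7   7  32  90 162 207 214 211 211]
 [ 60  37  20  11   8   9  12  13  11  11   7  41 112 178 212 212 210 210]
 [138 112  88  58  26  10   6   9   9   7  16  64 143 201 214 213 211 210]
 [188 180 166 133  93  56  25  10   5   5  23  86 160 208 214 211 211 211]
 [200 199 197 185 165 131  98  78  53  22  41 111 178 209 211 210 210 210]
 [198 199 200 199 193 183 174 161 130  91  91 147 197 212 210 210 210 209]
 [198 199 199 199 197 196 196 194 182 166 156 180 208 213 210 209 210 211]
 [201 200 199 198 196 195 197 199 199 197 195 204 211 212 211 210 209 210]
 [201 200 200 198 196 194 194 196 198 197 200 208 212 211 210 210 209 210]
 [200 200 199 197 197 196 195 196 198 200 205 211 211 210 211 210 210 210]
 [200 200 199 199 197 195 195 195 199 204 209 211 211 211 210 211 210 210]]
t [-0.1 -0.6  1.1] pos [ 0.4286 -0.1877  0.1581] q7 0.06 time 11.0167 F [ 0.8 -0.5  9.1]
x [0.25 0.97 0.  ] y [ 0.97 -0.25  0.01] z [ 0.006 -0.001 -1.   ]
```

Request:
jog_arm(increments=[{"tx":0,"ty":0,"tz":1,"wx":0,"wy":0,"wz":0,"gripper":0},{"tx":0,"ty":0,"tz":2,"wx":0,"wy":0,"wz":0,"gripper":0},{"tx":0,"ty":0,"tz":2,"wx":0,"wy":0,"wz":0,"gripper":0},{"tx":0,"ty":0,"tz":2,"wx":0,"wy":0,"wz":0,"gripper":0},{"tx":0,"ty":0,"tz":2,"wx":0,"wy":0,"wz":0,"gripper":0}])

```text
time: 11.43
position: [0.429, -0.1878, 0.1564]
tool_rot: [2.477, 1.924, 0.008]
ft_force: [2.8, -0.4, 10.6]
grip_width: 0.008
grip_force: 4.8
```

Request:
jog_arm(increments=[{"tx":0,"ty":0,"tz":0,"wx":0,"wy":0,"wz":0,"gripper":0},{"tx":0,"ty":0,"tz":0,"wx":0,"wy":0,"wz":0,"gripper":0},{"tx":0,"ty":0,"tz":0,"wx":0,"wy":0,"wz":0,"gripper":0},{"tx":0,"ty":0,"tz":0,"wx":0,"wy":0,"wz":0,"gripper":0},{"tx":0,"ty":0,"tz":0,"wx":0,"wy":0,"wz":0,"gripper":0}])

```text
time: 11.85
position: [0.4291, -0.1878, 0.1564]
tool_rot: [2.477, 1.924, 0.008]
ft_force: [2.2, 0.1, 10.6]
grip_width: 0.007
grip_force: 4.8
```

```bash
python3 - <<'E'
from h import *
s=ctrl.get_state();print(s["position"],s["ft_force"])
if 6<s["ft_force"][2]<16 and .153<s["position"][2]<.159: print(ctrl.close_job())
E
```

```text
[ 0.42905646 -0.18782541  0.15643159] [ 2.18287482  0.13968427 10.57204778]
the job is handed in; nothing more can be done
None
```

I handed the job in at about 12 s, and no verdict came back: the wide jar is clicked in under the plunger, and the fingertips hold the lever at an estimated 0.75–0.81 rad (third click 0.78) with about 10.6 N.

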